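# Shut and lock the centrifuge

### The arm

A 6-joint arm with a two-finger parallel gripper is mounted at the origin on the work surface. World frame = base frame: x ahead of the robot, y to its left, z up, the work surface at z = 0. Lengths are in mm, angles in degrees, forces in N, time in s.
With the tool pointing down it reaches from about 350 to 850 mm from the base axis. Payload 8.1 kg.
Tool frame: the origin (TCP) lies between the finger pads; the fingertips stand 22 mm ahead of it and the grasp point (between the pads) lies 3 mm ahead of it; z points along the fingers, y is the line along which they close (so a half turn about z gives the same grasp; the last joint's range is limited). The gripper opens to 85 mm and grips with 20 to 120 N. Pads are 22 mm wide; open, the fingers measure 114 mm over their backs; the gripper's body (76 mm by 85 mm) begins 54 mm behind the grasp point. The pads swing forward as they close: fully open they stand 13 mm farther back than shut.
Start: joints at [-69.866, 7.471, 85.268, -0, 87.261, -4.893], TCP at [253.845, -543.662, 253.292] pointing down, gripper open.
Joint ranges: [-169.43, 169.43], [-51.17, 129.36], [1.28, 143.12], [-76.62, 256.62], [0, 156.53], [-152.29, 152.29]. Speed limits (degrees/s): [136.94, 136.94, 159.86, 180, 180, 180].

### API

Orientations are given as [roll, pitch, yaw] about the fixed x, y, z axes, in that order (R = Rz(yaw) Ry(pitch) Rx(roll)).
In Python, from bench import r, vision gives the robot as it stands.
- The arm moves only by the tool step_arm, never from a script. Its argument "targets" is a list that holds one entry, the list of rows, each a list of 6 numbers: the shift along the world's x, y, z in mm, then the turn, a rotation vector about the world's x, y, z in rad. In form: [[[x, y, z, rx, ry, rz], ...]]. A call has 1 to 12 rows; each row is the pose to reach, as a shift and turn from the pose commanded when the call began; what a row does not reach only later rows make up. A row lasts 1/12 s, in which the tool goes at most 41.7 mm and 7.16 degrees, less where a joint would pass 70% of its speed; a pose out of reach is approached as far as the arm can. A call with a gripper value outside its range is refused whole. "fingers" is the gripper's target within -1 to 1 (shut at 1, half-way at 0, fully open at -1), set as the call begins (left out, the last holds). The fingers move at their own pace and stop on an object; "newtons" is the grip in N (left out, the last holds). Time passes only in rows, so rows that repeat a pose let the fingers close. It gives the time, the measured TCP pose, the force, the opening and the grip force at its end, in the units of the state.
- r.sense(): the state, without advancing time (a new reading comes with each control period).
- vision.snapshot(name): name is "side" or "top" or "wrist"; returns a dict with "img" (384x512x3 uint8, blue, green, red), "mtx" (3x3 intrinsics, pixels), "eye" and "attitude" of the camera in the world. Camera axes: x right, y up, looking along -z (the intrinsics and any distortion apply to the point x, -y, -z); pixel columns grow to the right and rows downward; lengths in mm; the calibration is good to about 2 mm. The wrist camera is an equidistant fisheye: a pixel r from the principal point sees the ray r / f radians off the axis. A picture is of the moment at which its call begins. There is no depth.
- r.hand_in(): hands the job in; it is judged then, once.
The state is a dict: "time": time; "joint_pos": joint angles; "qd": joint speeds; "joint_efforts": joint torques, N m; "tool_pos": TCP position; "tcp_rot": TCP orientation; "ft_force": force on the tool from outside, world axes, zero at the start; "wrist_torque": the same for the moment, N m; "finger_gap": finger opening in mm; "grip_force": force on a finger pad.
Only numpy, scipy, OpenCV 4.12 (cv2) and the standard library are available. Lean on these libraries where they do the work, as an engineer would, in place of code of your own. Each camera call takes 0.05 s, during which the arm holds its last target. There are 200 camera calls.

### The job

The lid of the benchtop centrifuge stands ajar: press it fully shut with the fingertips, and only then push the two steel catch levers on its front deck, in either order, over towards the lid past their dead point until each snaps into lock. Only press and push: lift nothing, do not swing the lid wide open, and leave the jar on the deck and everything else on the bench where it stands.

Things in the scene. Friction and masses are not known exactly. Their poses are not given: they have to be found in the camera images.
- centrifuge: white benchtop centrifuge, 280 mm deep and wide, fixed to the bench. Origin: centre of its underside, on the bench; x points from its front (control panel, levers) to its back (lid hinge), y to the left as seen from the robot, z up. Its flat front deck, 120 mm high, runs from x = -125 to -63 mm; a jar stands on it between the levers
- lid (a joint): white lid slab, 190 (x) by 240 (y) by 25 mm, hinged along y at its back lower edge, (125, 0, 122) mm in the centrifuge's frame. Opening angle, rad: 0 = shut; starts at 0.3 to 0.55, front edge raised. Friction hinge: stays at any angle, takes 1 to 5 N pressed down near its middle. Shut, its top is 147 mm above the bench, its front edge at x = -65 mm
- lid_top (a point): middle of the lid's top face, 95 mm from the hinge line along the lid; its x axis runs along the lid towards the hinge, z is the outward normal
- catch_left (a joint): turn of the left lever, rad: 0 = open, leaning back to the robot 0.5 from upright (as at the start); dead point about 1.1; 2.07 = locked, level over the lid, underside 4 mm above it. A spring drives it from the dead point: let go before, it flies back to 0; past it, it snaps to 2.07. 0.4 N m moves it off its stop (6 N near the tip), then less. Push it away from the robot and down.
- catch_left_tip (a point): middle of the free end of the left steel catch lever (as seen from the robot), 75 mm from its pivot. Lever 8 mm thick, 20 mm wide, with a paddle 34 mm wide over the last 30 mm; it stands on the deck before the lid. Its pivot axis runs along the centrifuge's y through x = -85, y = 80, z = 155 mm in the centrifuge's frame
- catch_right (a joint): turn of the right lever, rad: 0 = open, leaning back to the robot 0.5 from upright (as at the start); dead point about 1.1; 2.07 = locked, level over the lid, underside 4 mm above it. A spring drives it from the dead point: let go before, it flies back to 0; past it, it snaps to 2.07. 0.4 N m moves it off its stop (6 N near the tip), then less. Push it away from the robot and down.
- catch_right_tip (a point): middle of the free end of the right steel catch lever (as seen from the robot), 75 mm from its pivot. Lever 8 mm thick, 20 mm wide, with a paddle 34 mm wide over the last 30 mm; it stands on the deck before the lid. Its pivot axis runs along the centrifuge's y through x = -85, y = -80, z = 155 mm in the centrifuge's frame
- specimen_jar: small clear-plastic jar with white cap, 28 mm wide, 34 mm tall, loose on the centrifuge's front deck between the levers; origin under its centre; to be left alone
- reagent_bottle: amber glass bottle, 60 mm wide, 140 mm tall, beside the centrifuge; origin under its centre; to be left alone
- tube_rack: blue rack with capped tubes, 160 by 60 mm, 90 mm tall, beside the centrifuge; origin under its centre; to be left alone
- tip_box: pipette-tip box, 120 by 85 mm, 75 mm tall; origin under its centre; to be left alone
- beaker: glass beaker, 70 mm wide, 85 mm tall; origin under its centre; to be left alone
- pipette: white pipette lying flat, about 270 mm long, 24 mm thick; origin under its body, tip towards its +x; to be left alone

How it is judged:
By the outcome, as a careful person would: the job done as asked, in the order asked, and still so for the second after the job is handed in, with the robot touching nothing.
It also fails if it takes over 58 s, if anything falls off the work surface, if the arm or the gripper's body presses on something with over 40 N, if the wrist force passes 120 N, or if a joint passes its speed limit or range.

## Working session

There is one attempt and no reset: what is moved stays moved. The work goes in short steps, Python scripts to look and compute and a tool call to move; the robot and the scene stay as the last step left them, time stands still between calls to the robot, and variables do not carry over. Pictures are saved under pics/ and viewed, at most 10 in all, crops included, and the job is handed in when it is done.

Besides the shell and the picture viewer there is one more tool, called after "Request:" as name(argument=value, ...), one argument or row to a line, values as JSON. step_arm: Moves the arm, as the interface text tells. Its arguments: {"type":"object","properties":{"targets":{"type":"array"},"fingers":{"type":"number"},"newtons":{"type":"number"}},"required":["targets"]}

```bash
ls; mkdir -p pics; python3 - <<'E'
from bench import r, vision
import cv2, numpy as np
for n in ("side","top"):
    s=vision.snapshot(n); cv2.imwrite(f"pics/{n}0.png",s["img"])
    print(n,s["mtx"],s["eye"],s["attitude"],[k for k in s])
print(r.sense())
E
```

```text
pics
side [[366.04515446   0.         260.46713038]
 [  0.         366.04515446 197.31746054]
 [  0.           0.           1.        ]] [-89.77463089 636.99971572 722.34797495] [  58.48321868    0.15736864 -132.98276879] ['img', 'mtx', 'eye', 'attitude']
top [[381.11418707   0.         250.73729278]
 [  0.         381.11418707 188.74640871]
 [  0.           0.           1.        ]] [ 455.34278015   -8.79228395 1314.00542799] [  5.19314896   0.1209224  -91.68207837] ['img', 'mtx', 'eye', 'attitude']
{'time': 0.1, 'joint_pos': array([-6.98684214e+01,  7.51371138e+00,  8.53266212e+01, -3.30166068e-05,
        8.72601088e+01, -4.89315464e+00]), 'qd': array([-0.00882655, -0.20136482, -0.08500428, -0.04186125, -0.02943151,
       -0.07905229]), 'joint_efforts': array([ 2.34504609e-03, -5.70948315e+01, -5.01944625e+01, -1.34678221e-04,
        8.05125892e-03, -1.48055801e-04]), 'tool_pos': array([ 253.65964878, -543.21558876,  252.28441196]), 'tcp_rot': array([-1.79899922e+02, -8.53457545e-03,  2.50247274e+01]), 'ft_force': array([-0.11134916, -0.22737118,  0.15736669]), 'wrist_torque': array([-0.0398859 ,  0.02499732, -0.02195488]), 'grip_force': 0.0, 'finger_gap': 85.28034618708563}
```

View pics/side0.png

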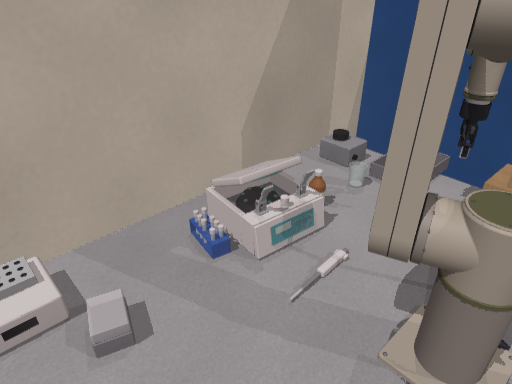

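View pics/top0.png

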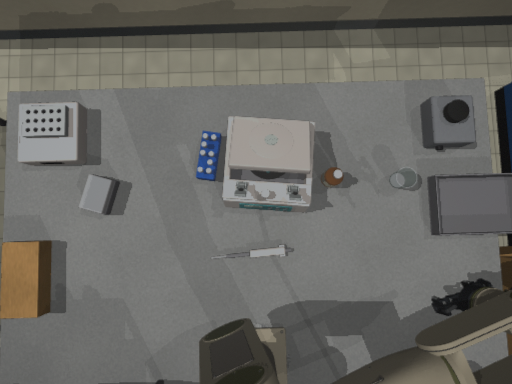

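The side view shows the centrifuge around (265,205), with its levers near (265,198) and (305,183). The top view shows the levers near (241,187) and (294,192), the jar near (267,194), and the lid at (230-312, 118-172). I'll enlarge both views to pick features.

```bash
python3 - <<'E'
import cv2, numpy as np
a=cv2.imread("pics/top0.png")[105:220,210:330]; b=cv2.imread("pics/side0.png")[150:255,195:335]
A=cv2.resize(a,None,fx=5,fy=5,interpolation=cv2.INTER_CUBIC);B=cv2.resize(b,None,fx=5,fy=5,interpolation=cv2.INTER_CUBIC)
cv2.imwrite("pics/topc.png",A);cv2.imwrite("pics/sidec.png",B)
E
```

```text
(no output)
```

View pics/topc.png

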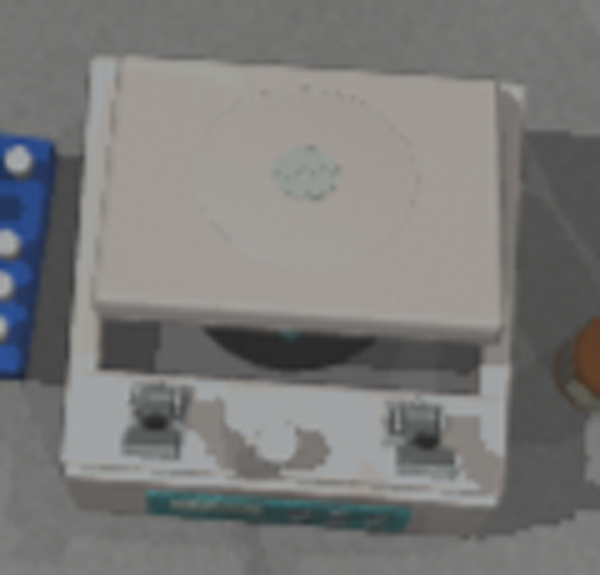

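View pics/sidec.png

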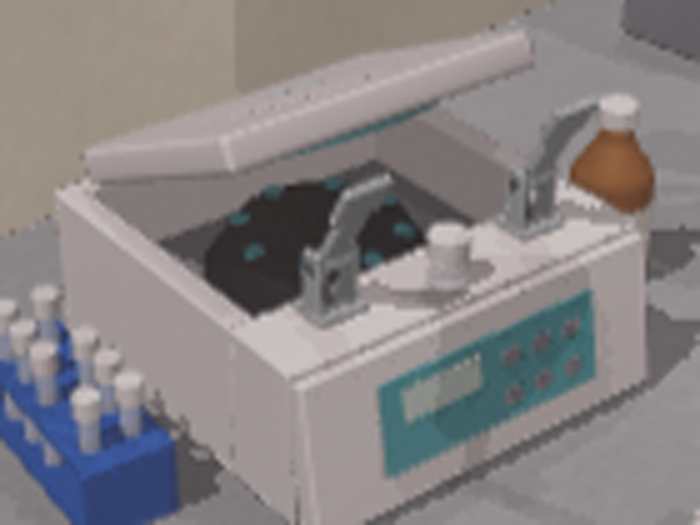

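Top crop: deck front corners at (65,468) and (497,498), lever tips at (152,450) and (427,470), lid front-top corners at (97,300) and (503,325). Side crop: the same points at (297,380), (640,232); tips (388,178), (598,100); lid corners (228,137), (525,32).

```bash
cat > h.py <<'E'
import numpy as np, cv2
from scipy.spatial.transform import Rotation as R
def ray(s,uv):
    d=np.linalg.inv(s["mtx"])@[uv[0],uv[1],1.]; d=np.array([d[0],-d[1],-d[2]])
    return R.from_euler("xyz",s["attitude"],degrees=True).as_matrix()@(d/np.linalg.norm(d))
def plane(s,uv,z):
    d=ray(s,uv); return s["eye"]+d*(z-s["eye"][2])/d[2]
def tri(obs):
    A=0;b=0;L=[]
    for s,uv in obs:
        d=ray(s,uv);P=np.eye(3)-np.outer(d,d);A=A+P;b=b+P@s["eye"];L.append((P,s["eye"]))
    x=np.linalg.solve(A,b);return x,[round(np.linalg.norm(P@(x-e)),1) for P,e in L]
E
python3 - <<'E'
from bench import vision
from h import *
np.set_printoptions(precision=1,suppress=True)
T=vision.snapshot("top");S=vision.snapshot("side")
t=lambda u,v:(u/5-.4+210,v/5-.4+105)
s=lambda u,v:(u/5-.4+195,v/5-.4+150)
P={}
for n,a,b in [("deckL",(65,468),(297,380)),("deckR",(497,498),(640,232)),("tipL",(152,450),(388,178)),("tipR",(427,470),(598,100)),("lidL",(97,300),(228,137)),("lidR",(503,325),(525,32)),("jar",(275,440),(450,232))]:
    P[n]=tri([(T,t(*a)),(S,s(*b))]);print(n,*P[n])
    # check planes
for n,a,b,z in [("deckL",(65,468),(297,380),120),("deckR",(497,498),(640,232),120),("tipL",(152,450),(388,178),221),("tipR",(427,470),(598,100),221),("jar",(275,440),(450,232),154)]:
    print(n,plane(T,t(*a),z),plane(S,s(*b),z))
E
```

```text
deckL [537.   80.1 114.8] [np.float64(0.0), np.float64(0.0)]
deckR [ 510.1 -192.   111.1] [np.float64(0.3), np.float64(0.3)]
tipL [535.1  18.7 223.3] [np.float64(4.7), np.float64(4.7)]
tipR [ 518.1 -139.   222. ] [np.float64(5.6), np.float64(5.6)]
lidL [626.1  51.2 224.7] [np.float64(0.1), np.float64(0.1)]
lidR [ 605.8 -182.   222.5] [np.float64(1.1), np.float64(1.1)]
jar [547.2 -52.  153.1] [np.float64(0.9), np.float64(0.9)]
deckL [536.7  79.7 120. ] [531.7  84.8 120. ]
deckR [ 509.9 -190.5  120. ] [ 501.1 -180.1  120. ]
tipL [538.7  22.  221. ] [534.   13.2 221. ]
tipR [ 522.5 -135.6  221. ] [ 515.2 -144.3  221. ]
jar [547.7 -51.4 154. ] [545.5 -51.4 154. ]
```

Request:
step_arm(
  targets=[
    [[0, 0, 30, 0, 0, 0], [0, 0, 65, 0, 0, -0.04], [15, 18, 80, 0, 0, -0.09], [35, 44, 85, 0, 0, -0.14], [57, 71, 85, 0, 0, -0.19], [79, 99, 85, 0, 0, -0.24], [101, 126, 85, 0, 0, -0.29], [123, 154, 85, 0, 0, -0.34], [145, 181, 85, 0, 0, -0.39], [167, 209, 85, 0, 0, -0.44], [189, 236, 85, 0, 0, -0.49], [211, 264, 85, 0, 0, -0.532]],
  ],
  fingers=1,
  newtons=30,
)

```text
time: 1.2
tool_pos: [465.6, -278.2, 338.2]
tcp_rot: [180.0, 0.0, -5.6]
ft_force: [0.1, 0.0, -0.1]
finger_gap: 0.0
grip_force: 0.0
```

Request:
step_arm(
  targets=[
    [[22, 28, 0, 0, 0, 0], [44, 55, 0, 0, 0, 0], [66, 83, 0, 0, 0, 0], [88, 110, 0, 0, 0, 0], [110, 138, 0, 0, 0, 0], [132, 165, 0, 0, 0, 0], [150, 188, 0, 0, 0, 0], [162, 203, 0, 0, 0, 0], [169, 211, 0, 0, 0, 0], [169, 211, 0, 0, 0, 0], [169, 211, 0, 0, 0, 0]],
  ],
)

```text
time: 2.12
tool_pos: [633.6, -69.0, 337.9]
tcp_rot: [180.0, 0.1, -5.4]
ft_force: [0.7, -0.7, 1.1]
finger_gap: -0.2
grip_force: 0.0
```

```bash
python3 - <<'E'
from bench import vision
import cv2
s=vision.snapshot("wrist");print(s["mtx"],s["eye"],s["attitude"]);cv2.imwrite("pics/w1.png",s["img"])
E
```

```text
[[297.31863964   0.         256.60905019]
 [  0.         297.31863964 192.81781159]
 [  0.           0.           1.        ]] [714.96253895 -74.62935902 459.83823473] [-1.86920888e+01 -2.63961735e-02 -9.54317751e+01]
```

View pics/w1.png

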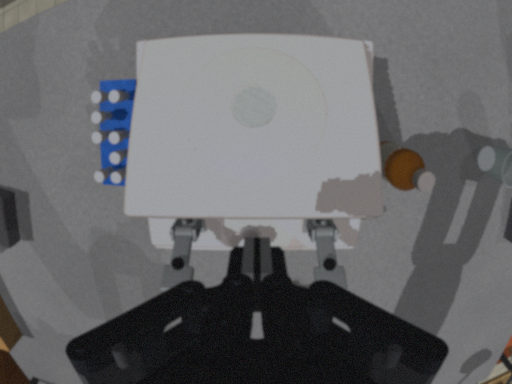

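The wrist view is square to the lid, with its front edge at row 215. The lever paddles are near (177,276) and (330,276), and the closed fingertips are at (257,245), midway between them.

```bash
cat >> h.py <<'E'
def fray(s,uv):
    K=s["mtx"];d=np.array([uv[0]-K[0,2],uv[1]-K[1,2]])/K[0,0];t=np.linalg.norm(d)
    v=np.array([*(d/t*np.sin(t)),np.cos(t)]);v=v*[1,-1,-1]
    return R.from_euler("xyz",s["attitude"],degrees=True).as_matrix()@v
E
python3 - <<'E'
from bench import vision,r
from h import *
np.set_printoptions(precision=1,suppress=True)
s=vision.snapshot("wrist")
for n,uv,z in [("padL",(177,276),212),("padR",(330,276),212),("lidL",(126,214),223),("lidR",(383,216),223),("tip",(257,240),316),("jar?",(257,276),154)]:
    d=fray(s,uv);p=s["eye"]+d*(z-s["eye"][2])/d[2];q=p-[649,-70,0];a=np.radians(-5.5);print(n,p,"local",q[0]*np.cos(a)+q[1]*np.sin(a),-q[0]*np.sin(a)+q[1]*np.cos(a))
E
```

```text
padL [549.   22.8 212. ] local -108.41207743331125 82.82619462721674
padR [ 534.3 -133.8  212. ] local -108.06132943301989 -74.48432071202677
lidL [625.9  54.5 223. ] local -34.94517187804026 121.75489596919448
lidR [ 601.2 -182.   223. ] local -36.87769881424354 -116.03466141082245
tip [639.1 -68.4 316. ] local -9.981386114396752 0.6804990272373023
jar? [503.6 -55.7 154. ] local -146.10077924884604 0.2989803489513836
```

Request:
step_arm(
  targets=[
    [[0, 0, -25, 0, 0, 0], [0, 0, -55, 0, 0, 0], [0, 0, -80, 0, 0, 0], [0, 0, -92, 0, 0, 0], [0, 0, -100, 0, 0, 0], [0, 0, -107, 0, 0, 0], [0, 0, -114, 0, 0, 0], [0, 0, -121, 0, 0, 0], [0, 0, -128, 0, 0, 0], [0, 0, -135, 0, 0, 0], [0, 0, -142, 0, 0, 0], [0, 0, -148, 0, 0, 0]],
  ],
)

```text
time: 3.22
tool_pos: [633.7, -68.5, 189.5]
tcp_rot: [-180.0, 0.0, -5.4]
ft_force: [-1.4, 0.7, 3.1]
finger_gap: 0.1
grip_force: 1.3
```

Request:
step_arm(
  targets=[
    [[0, 0, -5, 0, 0, 0], [0, 0, -10, 0, 0, 0], [0, 0, -14, 0, 0, 0], [0, 0, -17, 0, 0, 0], [0, 0, -19, 0, 0, 0], [0, 0, -19, 0, 0, 0]],
  ],
)

```text
time: 3.72
tool_pos: [633.7, -68.6, 170.7]
tcp_rot: [-180.0, 0.0, -5.5]
ft_force: [-0.6, 0.4, -0.7]
finger_gap: -0.2
grip_force: 0.0
```

Request:
step_arm(
  targets=[
    [[0, 0, -1, 0, 0, 0], [0, 0, -2, 0, 0, 0], [0, 0, -3, 0, 0, 0], [0, 0, -3, 0, 0, 0]],
  ],
)

```text
time: 4.05
tool_pos: [634.0, -68.7, 169.1]
tcp_rot: [180.0, -0.0, -5.5]
ft_force: [-3.6, -0.5, 4.8]
finger_gap: -0.3
grip_force: 2.7
```

Request:
step_arm(
  targets=[
    [[0, 0, -1, 0, 0, 0], [0, 0, -2, 0, 0, 0], [0, 0, -2, 0, 0, 0], [0, 0, -2, 0, 0, 0]],
  ],
)

```text
time: 4.38
tool_pos: [634.1, -68.7, 169.0]
tcp_rot: [180.0, -0.1, -5.4]
ft_force: [-9.7, 1.0, 15.5]
finger_gap: 0.3
grip_force: 8.1
```

Request:
step_arm(
  targets=[
    [[0, 0, 25, 0, 0, 0], [0, 0, 60, 0, 0, 0], [0, 0, 95, 0, 0, 0], [0, 0, 120, 0, 0, 0], [-22, 16, 125, 0, 0, 0], [-44, 32, 125, 0, 0, 0], [-66, 48, 125, 0, 0, 0], [-88, 64, 125, 0, 0, 0], [-110, 80, 125, 0, 0, 0], [-126, 92, 125, 0, 0, 0], [-132, 96, 125, 0, 0, 0], [-132, 96, 125, 0, 0, 0]],
  ],
)

```text
time: 5.38
tool_pos: [501.3, 28.1, 291.8]
tcp_rot: [-180.0, -0.1, -5.4]
ft_force: [0.3, -0.1, 1.3]
finger_gap: 0.0
grip_force: 0.0
```

```bash
python3 - <<'E'
from bench import vision
import cv2
s=vision.snapshot("wrist");print(s["eye"],s["attitude"]);cv2.imwrite("pics/w2.png",s["img"])
s=vision.snapshot("side")["img"][130:260,190:350];cv2.imwrite("pics/s2.png",cv2.resize(s,None,fx=4,fy=4,interpolation=cv2.INTER_CUBIC))
E
```

```text
[582.40378215  22.49145599 413.88010727] [-1.85720957e+01  8.04541177e-03 -9.53797891e+01]
```

View pics/w2.png

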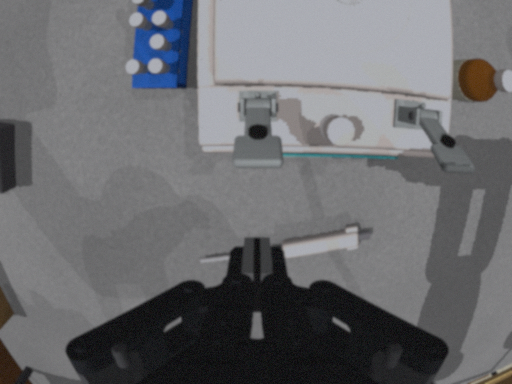

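View pics/s2.png

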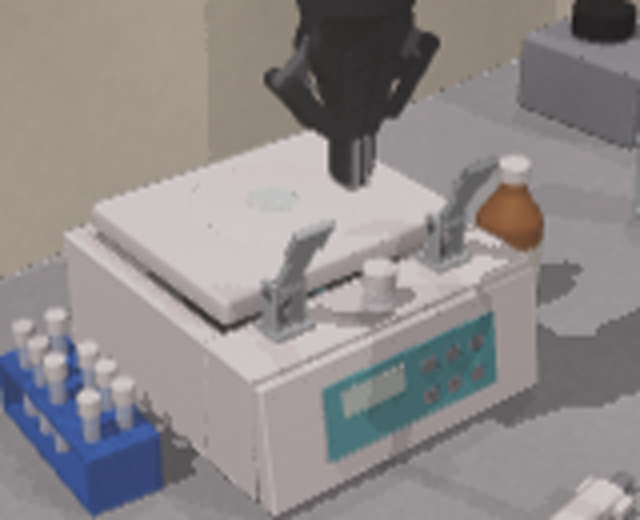

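The lid is down level. The left lever paddle at (258,150) lines up with the fingertips at (257,245), and the jar at (341,130) is clear. I'll lower in front of the lever and push.

Request:
step_arm(
  targets=[
    [[0, 0, -25, 0, 0, 0], [0, 0, -50, 0, 0, 0], [0, 0, -66, 0, 0, 0], [0, 0, -66, 0, 0, 0], [8, -1, -66, 0, 0, 0], [16, -1.5, -66, 0, 0, 0], [23, -2, -66, 0, 0, 0], [29, -3, -66, 0, 0, 0], [35, -3.5, -66, 0, 0, 0], [41, -4, -66, 0, 0, 0], [47, -4.5, -66, 0, 0, 0], [53, -5, -66, 0, 0, 0]],
  ],
)

```text
time: 6.48
tool_pos: [556.0, 22.2, 227.1]
tcp_rot: [180.0, -0.0, -5.5]
ft_force: [-6.1, 0.4, 3.9]
finger_gap: -0.1
grip_force: 2.9
```

Request:
step_arm(
  targets=[
    [[6, -0.6, 0, 0, 0, 0], [12, -1.2, 0, 0, 0, 0], [18, -1.7, 0, 0, 0, 0], [24, -2.3, -2, 0, 0, 0], [30, -3, -4, 0, 0, 0], [36, -3.5, -6, 0, 0, 0], [42, -4, -8, 0, 0, 0], [48, -4.6, -11, 0, 0, 0], [53, -5, -13, 0, 0, 0], [57, -5.5, -15, 0, 0, 0], [57, -5.5, -15, 0, 0, 0]],
  ],
)

```text
time: 7.4
tool_pos: [612.3, 16.7, 209.6]
tcp_rot: [180.0, 0.0, -5.5]
ft_force: [0.3, -0.5, -0.3]
finger_gap: -0.6
grip_force: 0.0
```

Request:
step_arm(
  targets=[
    [[0, 0, 25, 0, 0, 0], [0, 0, 55, 0, 0, 0], [0, 0, 82, 0, 0, 0], [-15, -18, 82, 0, 0, 0], [-35, -42, 82, 0, 0, 0], [-57, -67, 82, 0, 0, 0], [-79, -93, 82, 0, 0, 0], [-100, -118, 82, 0, 0, 0], [-118, -138, 82, 0, 0, 0], [-125, -147, 82, 0, 0, 0], [-125, -147, 82, 0, 0, 0]],
  ],
)

```text
time: 8.32
tool_pos: [485.7, -131.9, 292.8]
tcp_rot: [180.0, -0.0, -5.6]
ft_force: [0.0, 0.6, -0.1]
finger_gap: -0.1
grip_force: 0.0
```

```bash
python3 - <<'E'
from bench import vision
import cv2
s=vision.snapshot("wrist");cv2.imwrite("pics/w3.png",s["img"])
E
```

```text
(no output)
```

View pics/w3.png

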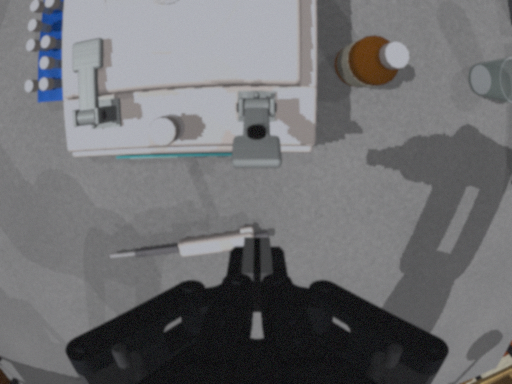

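The left lever is locked over the lid at (88,60). The right paddle at (257,150) lines up with the fingertips at (257,245), so I'll make the same push.

Request:
step_arm(
  targets=[
    [[0, 0, -25, 0, 0, 0], [0, 0, -50, 0, 0, 0], [0, 0, -66, 0, 0, 0], [0, 0, -66, 0, 0, 0], [8, -1, -66, 0, 0, 0], [16, -1.5, -66, 0, 0, 0], [23, -2, -66, 0, 0, 0], [29, -3, -66, 0, 0, 0], [35, -3.5, -66, 0, 0, 0], [41, -4, -66, 0, 0, 0], [47, -4.5, -66, 0, 0, 0], [53, -5, -66, 0, 0, 0]],
  ],
)

```text
time: 9.37
tool_pos: [541.0, -135.4, 228.1]
tcp_rot: [180.0, -0.0, -5.5]
ft_force: [-6.2, 0.9, 3.5]
finger_gap: 0.1
grip_force: 2.9
```

Request:
step_arm(
  targets=[
    [[6, -0.6, 0, 0, 0, 0], [12, -1.2, 0, 0, 0, 0], [18, -1.7, 0, 0, 0, 0], [24, -2.3, -2, 0, 0, 0], [30, -3, -4, 0, 0, 0], [36, -3.5, -6, 0, 0, 0], [42, -4, -8, 0, 0, 0], [48, -4.6, -11, 0, 0, 0], [53, -5, -13, 0, 0, 0], [57, -5.5, -15, 0, 0, 0], [57, -5.5, -15, 0, 0, 0]],
  ],
)

```text
time: 10.28
tool_pos: [597.3, -140.6, 210.6]
tcp_rot: [-180.0, 0.0, -5.4]
ft_force: [0.2, -0.4, -0.5]
finger_gap: 0.4
grip_force: 0.0
```

Request:
step_arm(
  targets=[
    [[0, 0, 25, 0, 0, 0], [0, 0, 55, 0, 0, 0], [0, 0, 85, 0, 0, 0], [-20, 5, 100, 0, 0, 0], [-45, 15, 120, 0, 0, 0], [-70, 25, 130, 0, 0, 0], [-95, 35, 130, 0, 0, 0], [-120, 45, 130, 0, 0, 0], [-130, 50, 130, 0, 0, 0], [-130, 50, 130, 0, 0, 0], [-130, 50, 130, 0, 0, 0]],
  ],
)

```text
time: 11.2
tool_pos: [466.8, -90.6, 341.9]
tcp_rot: [180.0, -0.1, -5.4]
ft_force: [0.4, 0.4, -0.1]
finger_gap: -0.1
grip_force: 0.0
```

```bash
python3 - <<'E'
from bench import vision
import cv2, numpy as np
w=vision.snapshot("wrist")["img"];s=vision.snapshot("side")["img"][130:260,190:350]
s=cv2.resize(s,(473,384),interpolation=cv2.INTER_CUBIC)
cv2.imwrite("pics/w4.png",np.hstack([w[:,100:420],s]))
E
```

```text
(no output)
```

View pics/w4.png

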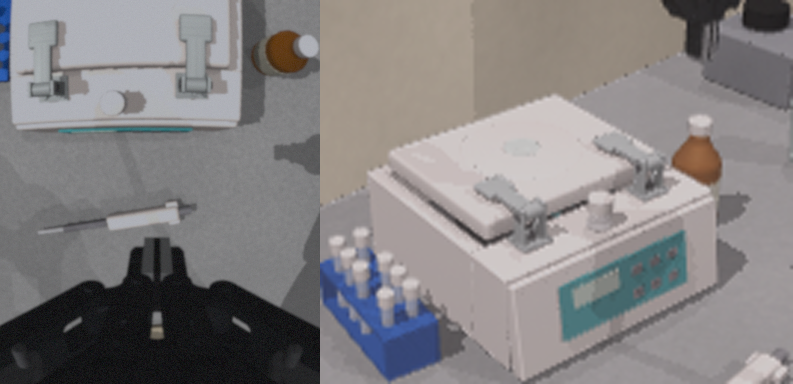

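Both levers lie level over the shut lid, at (45,50) and (195,50) in the wrist half of the picture. The jar is still in place and the arm is clear of everything.

```bash
python3 -c "
from bench import r
print(r.hand_in())"
```

```text
the job is handed in; nothing more can be done
None
```

I pressed the lid fully shut first, then snapped the left and right catch levers over into lock. I left the jar and the rest of the bench untouched and handed the job in at about 11 s; the hand-in returned no verdict.

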